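# Point out a specimen and its dish for the class clip

## Task

Record a short clip for the class: press the push button on the white camera box to start recording, then point at the tall spire shell from just above it, fingertips two or three centimetres over its tip and pointing down, and stay there for two full seconds; next point in the same way at the middle of the empty dish where the shell is to go, again for two full seconds, and then press the button once more to stop recording and let it go. Only point at the shell and the dish: never touch, move or lift them, do not come low over any other specimen or the other dish, and leave everything else on the bench where it is.

Things in the scene. Friction and masses are not known exactly. Their poses are not given: they have to be found in the camera images.
- rec_top (a point): Centre of the top of the black round push button (28 mm across, grey housing) on the fixed white camera box. The box is 110 x 150 mm, 60 mm high; the button's top is 22 mm above the box's top. A fixed black dial with a bar grip and a white mark, 42 mm across and 26 mm high, stands 77 mm away on the same box and is not used. This point moves with the button.
- rec (a joint): Travel of that button in m: 0 released, 0.006 fully down. A spring brings it back; fully down takes about 5 N. A press counts from 0.004 m.
- spire_shell: The tall spire shell: a pointed, stepped cone, 38 mm across at the foot and 46 mm high, beige, standing upright loose on the bench, tip up. Origin: centre of its underside, z up.
- urchin: Fossil sea urchin: ribbed beige dome, 50 mm across, 26 mm high, loose. Origin: centre of its underside. Not to be pointed at.
- ammonite: Fossil ammonite: flat beige disc with a spiral on top, 52 mm across, 14 mm high, loose. Origin: centre of its underside. Not to be pointed at.
- empty_dish: The empty one of two alike white round dishes, 84 mm across, 16 mm high, floor 4 mm thick, loose. Origin: centre of its underside, z up.
- pebble_dish: The other white dish (same sizes), with one beige pebble in it. Origin: centre of its underside. Not to be pointed at.
- pebble: The beige pebble in the other dish, 30 mm across, 14 mm high. Origin: centre of its underside.
- lens_ring: Flat black ring, 36 mm across, 6 mm high, loose on the bench. Origin: centre of its underside.
- brush: Small brush about 160 mm long lying on the bench near the robot, loose. Origin: underside near its middle, x along it.
- jar: Closed specimen jar, 60 mm across, 80 mm high, loose, beyond the specimens. Origin: centre of its underside.
There are look-alikes about, which are no part of the job. What is shaped like the part that bears rec_top but red is not meant. Leave any blue look-alike of the empty_dish alone.

How it is judged (in metres and radians):
On the way, in this order (a step that is already met when the one before it is completed fails the run):
1. the button is pressed (at least 4 mm down) to start recording (value of joint rec above 0.004 m), for 0.03 s.
2. the tool points down at the spire shell for 1.6 s: tool point within 20 mm of its axis, 22 to 80 mm above its tip (horizontal distance between the grasp point and spire_shell below 0.02 m and z of the grasp point in the frame of spire_shell between 0.068 and 0.126 m and angle between the grasp point's own z axis and vertical above 2.2 rad), for 1.6 s.
3. the tool points down at the empty dish for 1.6 s: tool point within 25 mm of its centre, 22 to 80 mm above its rim (horizontal distance between the grasp point and empty_dish below 0.025 m and z of the grasp point in the frame of empty_dish between 0.038 and 0.096 m and angle between the grasp point's own z axis and vertical above 2.2 rad), for 1.6 s.
4. the button is pressed again (at least 4 mm down) to stop recording (value of joint rec above 0.004 m), for 0.03 s.
At the end, for the whole second after the job is handed in: The button is released (less than 1.5 mm down), the spire shell and the empty dish stand upright within 5 mm of where they were, and every other loose thing lies within 10 mm of where it was (value of joint rec below 0.0015 m and distance of each of spire_shell, empty_dish from where it was at the start of the episode below 0.005 m and distance of each of urchin, ammonite, pebble, lens_ring, brush, jar, pebble_dish from where it was at the start of the episode below 0.01 m and angle between each of spire_shell, empty_dish's own z axis and vertical below 0.1 rad); the robot touches nothing.
It fails at once if the spire shell or the empty dish is touched (over 0.3 N) (contact force between any of the fingers, the arm and spire_shell above 0.3 N or contact force between any of the fingers, the arm and empty_dish above 0.3 N).
It fails at once if the spire shell or the empty dish is moved or lifted more than 5 mm (distance of any of spire_shell, empty_dish from where it was at the start of the episode above 0.005 m).
It fails at once if another loose thing is moved or lifted more than 10 mm (distance of any of urchin, ammonite, pebble, lens_ring, brush, jar, pebble_dish from where it was at the start of the episode above 0.01 m).
It fails at once if the tool comes low over another specimen or the other dish (tool point within 20 mm of its centre and less than 50 mm above its top) ((horizontal distance between the grasp point and urchin below 0.02 m and z of the grasp point in the frame of urchin between 0 and 0.076 m) or (horizontal distance between the grasp point and ammonite below 0.02 m and z of the grasp point in the frame of ammonite between 0 and 0.064 m) or (horizontal distance between the grasp point and pebble_dish below 0.02 m and z of the grasp point in the frame of pebble_dish between 0 and 0.066 m)).
It also fails if it takes over 59 s, if anything falls off the work surface, if the arm or the gripper's body presses on something with over 40 N, if the wrist force passes 120 N, or if a joint passes its speed limit or range.

## Robot

A 7-joint arm with a two-finger parallel gripper is mounted at the origin on the work surface. World frame = base frame: x ahead of the robot, y to its left, z up, the work surface at z = 0. Lengths are in m, angles in degrees, forces in N, time in s.
With the tool pointing down it reaches from about 0.425 to 0.875 m from the base axis. Payload 4.7 kg.
Tool frame: the origin (TCP) lies between the finger pads, 19 mm behind the fingertips; this is the grasp point; z points along the fingers, y is the line along which they close (so a half turn about z gives the same grasp; the last joint's range is limited). The gripper opens to 87 mm and grips with 3 to 60 N. Pads are 19 mm wide; open, the fingers measure 117 mm over their backs; the gripper's body (75 mm by 190 mm) begins 51 mm behind the grasp point.
Start: joints at [-63.421, 18.392, -4.016, 83.108, 1.295, 78.541, -3.26], TCP at [0.283, 0.585, 0.241] pointing down, gripper open.
Joint ranges: [-163.93, 163.93], [-17.29, 119.83], [-79.2, 71.16], [3.27, 140.29], [-89.18, 269.18], [5.43, 117.66], [-154.24, 154.24]. Speed limits (degrees/s): [147.25, 147.25, 180, 180, 180, 180, 180].

## Interface

Orientations are given as [roll, pitch, yaw] about the fixed x, y, z axes, in that order (R = Rz(yaw) Ry(pitch) Rx(roll)).
In Python, from cell import env, viewer gives the robot as it stands. The module is installed in compiled form; this text tells all that it offers.
- The arm moves only by the tool arm_command, never from a script. Its argument "series" is a list of rows, each a list of 2 entries, a list of its own where there are three numbers: the shift along the tool's x, y, z in mm, then the turn about the tool's z in rad. A call has exactly 5 rows; each row is the pose to reach, as a shift and turn from the pose commanded when the call began, along the tool's axes at that moment; what a row does not reach only later rows make up. A row lasts 1/10 s, in which the tool goes at most 50 mm and 8.59 degrees, less where a joint would pass 70% of its speed; a pose out of reach is approached as far as the arm can. A call with a gripper value outside its range is refused whole. "grip" is the gripper command: -1 is fully open, 1 is shut, values between are in proportion, set as the call begins (left out, the last holds). The fingers move at their own pace and stop on an object; "grip_force" is the grip in N (left out, the last holds). Time passes only in rows, so rows that repeat a pose let the fingers close, or fill a call up. It gives the time, the measured TCP pose, the force, the opening and the grip force at its end, in the units of the state.
- env.get_obs(): the state, without advancing time (a new reading comes with each control period).
- viewer.read_camera(name): name is "scene" or "top" or "wrist"; returns (picture, depth): 480x640x3 uint8, blue, green, red; 480x640 float32, m along the optical axis (not along the pixel's ray), 0 where there is no reading.
- viewer.calibration(name): a dict with "K" (3x3 intrinsics, pixels), "T" (4x4, takes a point from camera to world coordinates); the wrist camera has in their place "hand_eye" (4x4, takes a point from camera to tool coordinates, whose origin is the TCP and whose axes are the flange's). Camera axes: x right, y up, looking along -z (the intrinsics and any distortion apply to the point x, -y, -z); pixel columns grow to the right and rows downward; lengths in m; the calibration is good to about 2 mm. The wrist camera is an equidistant fisheye: a pixel r from the principal point sees the ray r / f radians off the axis. A picture is of the moment at which its call begins: read the wrist's pose just before it. calibration takes no time and is no camera call.
- env.sign_off(): hands the job in; it is judged then, once.
The state is a dict: "time_s": time; "qpos": joint angles; "joint_velocities": joint speeds; "effort": joint torques, N m; "tool_pos": TCP position; "tool_rot": TCP orientation; "force": force on the tool from outside, world axes, zero at the start; "wrist_torque": the same for the moment, N m; "grip_width": finger opening in m; "grasp_force": force on a finger pad.
Only numpy, scipy, OpenCV 4.12 (cv2) and the standard library are available. Lean on these libraries where they do the work, as an engineer would, in place of code of your own. Each camera call takes 0.05 s, during which the arm holds its last target. There are 200 camera calls.

## Working session

There is one attempt and no reset: what is moved stays moved. The work goes in short steps, Python scripts to look and compute and a tool call to move; the robot and the scene stay as the last step left them, time stands still between calls to the robot, and variables do not carry over. Pictures are saved under pics/ and viewed, at most 10 in all, crops included, and the job is handed in when it is done.

Besides the shell and the picture viewer there is one more tool, called after "Request:" as name(argument=value, ...), one argument or row to a line, values as JSON. arm_command: Moves the arm, as the interface text tells. Its arguments: {"type":"object","properties":{"series":{"type":"array"},"grip":{"type":"number"},"grip_force":{"type":"number"}},"required":["series"]}

```bash
mkdir -p pics
python3 - <<'E'
from cell import env, viewer
import cv2,numpy as np
o=env.get_obs();print(o)
for n in("scene","top"):
    p,d=viewer.read_camera(n);cv2.imwrite(f"pics/{n}0.png",p);np.save(f"pics/{n}0.npy",d)
    c=viewer.calibration(n);print(n,c, d.min(),d.max())
print(viewer.calibration("wrist"))
E
```

```text
{'time_s': 0.0, 'qpos': array([-63.42130329,  18.43942384,  -4.01714126,  83.17410811,
         1.29584782,  78.53862388,  -3.26036145]), 'joint_velocities': array([-0.09494381, -0.07267764,  0.07777419, -0.03348058, -0.00666235,
       -0.03546063,  0.05302908]), 'effort': array([-2.78246225e-04, -4.91281772e+01, -4.03993204e-01, -3.12524021e+01,
       -6.38613151e-02,  4.40274342e-02,  1.85097238e-04]), 'tool_pos': array([0.28241743, 0.58488562, 0.24016451]), 'tool_rot': array([-1.79893137e+02,  5.91438600e-03,  1.54232376e+02]), 'force': array([ 0.38237651, -1.05933481, -0.23560977]), 'wrist_torque': array([0.02042819, 0.0114559 , 0.02098531]), 'grasp_force': 0.0, 'grip_width': 0.08687406783778213}
scene {'K': array([[535.04961075,   0.        , 320.62446146],
       [  0.        , 535.04961075, 242.90094214],
       [  0.        ,   0.        ,   1.        ]]), 'T': array([[ 0.71905843, -0.5552168 ,  0.41795848,  1.00706522],
       [ 0.69490631,  0.56772749, -0.44135102, -0.46840546],
       [ 0.00775899,  0.60779915,  0.79405289,  0.92573029],
       [ 0.        ,  0.        ,
[... 288 characters left out ...]
963131,  0.02585241,  0.00829998,  0.02378916],
       [ 0.01271682,  0.17568703,  0.98436393,  1.32725607],
       [ 0.        ,  0.        ,  0.        ,  1.        ]])} 0.0 2.2873986
{'K': array([[371.64829954,   0.        , 322.44265419],
       [  0.        , 371.64829954, 233.55690201],
       [  0.        ,   0.        ,   1.        ]]), 'hand_eye': array([[-9.86303307e-04,  9.62325558e-01,  2.71898048e-01,
         7.45800053e-02],
       [ 9.99999491e-01,  1.00643920e-03,  6.53945298e-05,
        -4.68436306e-04],
       [-2.10718026e-04,  2.71897974e-01, -9.62326061e-01,
        -1.44159472e-01],
       [ 0.00000000e+00,  0.00000000e+00,  0.00000000e+00,
         1.00000000e+00]])}
```

View pics/scene0.png

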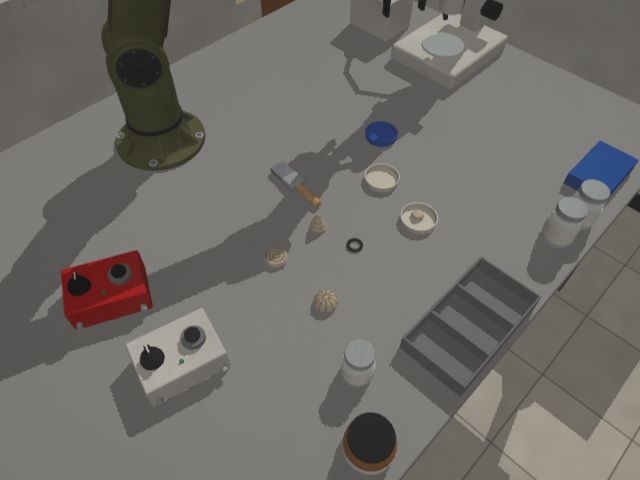

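View pics/top0.png

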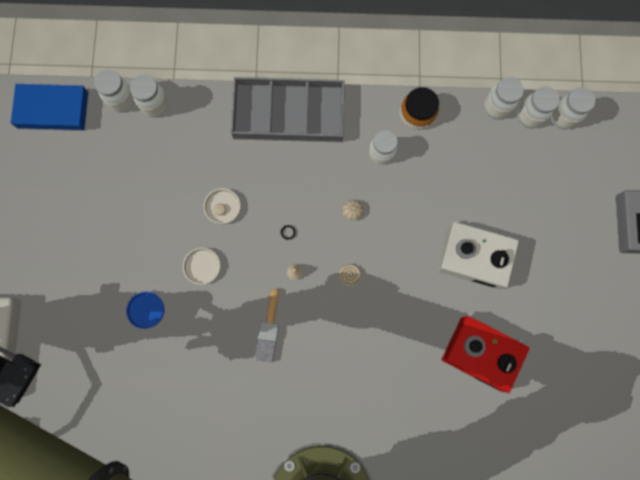

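The views show these candidates:
- **Button:** the black round one in a grey housing on the white box, scene (193,337), top (467,248). The dial (152,358) / (500,259) and the red box's button (118,273) / (476,346) are not meant.
- **Shell:** the spire at scene (318,223), top (295,272). The urchin is at top (352,209) and the ammonite at (349,274).
- **Dish:** the empty white one at scene (382,178), top (202,266). The pebble dish (222,206) and the blue dish (146,310) are not meant.

Next I'll measure positions and check with a close crop.

```bash
cat > h.py <<'E'
from cell import env, viewer
import cv2,numpy as np
from scipy.spatial.transform import Rotation as R
def ray(n,uv):
    c=viewer.calibration(n);K,T=c["K"],c["T"]
    d=np.linalg.inv(K)@[uv[0],uv[1],1.];d=T[:3,:3]@(d*[1,-1,-1]);return T[:3,3],d
def plane(n,uv,z):
    o,d=ray(n,uv);return o+d*(z-o[2])/d[2]
def two(ua,ub):
    (o,d),(p,e)=ray("top",ua),ray("scene",ub)
    s=np.linalg.lstsq(np.c_[d,-e],p-o,rcond=None)[0];a=o+d*s[0];b=p+e*s[1];return (a+b)/2,np.linalg.norm(a-b)
E
python3 - <<'E'
from h import *
P=dict(btn=((467,248),(193,337),.082),dial=((500,259),(152,358),.08),shell=((295,271),(318,222),.03),dish=((202,266),(382,178),.016),peb=((222,206),(418,217),.016),urch=((352,209),(325,301),.02),amm=((349,274),(276,257),.014),jar=((384,140),(359,350),.08))
D={n:np.load(f"pics/{n}0.npy") for n in("top","scene")}
for k,(a,b,z) in P.items():
    m,e=two(a,b);r=[]
    for n,u in(("top",a),("scene",b)):
        o,d=ray(n,u);r.append((o+d*D[n][u[1],u[0]]).round(3))
    print(k,plane("top",a,z).round(3),plane("scene",b,z).round(3),m.round(3),e.round(3),*r)
t,s=cv2.imread("pics/top0.png"),cv2.imread("pics/scene0.png")
f=lambda i,x,y:cv2.resize(i[y-35:y+35,x-50:x+50],(400,280),interpolation=cv2.INTER_CUBIC)
cv2.imwrite("pics/crop.png",np.vstack([np.hstack([f(t,480,255),f(t,310,260)]),np.hstack([f(s,180,350),f(s,380,190)])]))
E
```

```text
btn [ 0.536 -0.301  0.082] [ 0.547 -0.304  0.082] [ 0.539 -0.303  0.069] 0.003 [ 0.536 -0.301  0.082] [ 0.547 -0.304  0.081]
dial [ 0.514 -0.373  0.08 ] [ 0.528 -0.377  0.08 ] [ 0.518 -0.377  0.064] 0.003 [ 0.514 -0.372  0.082] [ 0.532 -0.378  0.086]
shell [0.484 0.07  0.03 ] [0.492 0.067 0.03 ] [0.486 0.072 0.02 ] 0.002 [0.482 0.07  0.043] [0.493 0.065 0.032]
dish [0.491 0.28  0.016] [0.498 0.278 0.016] [0.493 0.283 0.009] 0.002 [0.493 0.282 0.007] [0.491 0.288 0.003]
peb [0.631 0.243 0.016] [0.633 0.241 0.016] [0.632 0.243 0.013] 0.0 [0.632 0.244 0.012] [0.633 0.241 0.016]
urch [ 0.631 -0.055  0.02 ] [ 0.637 -0.063  0.02 ] [ 0.633 -0.057  0.009] 0.003 [ 0.63  -0.055  0.026] [ 0.64  -0.066  0.028]
amm [ 0.482 -0.051  0.014] [ 0.486 -0.054  0.014] [ 0.483 -0.051  0.008] 0.0 [ 0.482 -0.051  0.015] [ 0.486 -0.054  0.014]
jar [ 0.777 -0.121  0.08 ] [ 0.771 -0.119  0.08 ] [ 0.774 -0.121  0.086] 0.003 [ 0.777 -0.121  0.08 ] [ 0.772 -0.121  0.082]
```

View pics/crop.png

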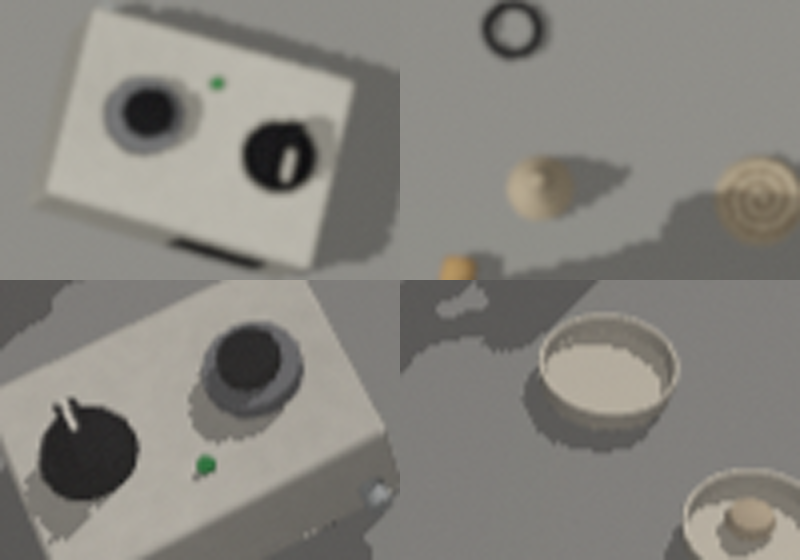

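The crop confirms the white box's black button in its grey housing at top (467,248), scene (192,334). It also confirms the spire at top (295,271) and the empty dish. Both views agree within about 1 cm, so I'll head above the button with the fingers shut and look from close by.

```bash
cat >> h.py <<'E'
def to(p,verbose=True):
    o=env.get_obs();A=R.from_euler("xyz",o["tool_rot"],degrees=True)
    print("t",o["time_s"],"tcp",o["tool_pos"].round(4),"rot",o["tool_rot"].round(2),"F",o["force"].round(1),"w",round(o["grip_width"],4),"shift mm",(A.inv().apply(np.array(p)-o["tool_pos"])*1000).round(1))
def wray(uv,o):
    c=viewer.calibration("wrist");K,H=c["K"],c["hand_eye"]
    v=np.array([(uv[0]-K[0,2])/K[0,0],(uv[1]-K[1,2])/K[1,1]]);t=np.linalg.norm(v);s=np.sin(t)/t if t else 1
    d=np.array([v[0]*s,-v[1]*s,-np.cos(t)])
    A=R.from_euler("xyz",o["tool_rot"],degrees=True).as_matrix()
    return A@H[:3,3]+o["tool_pos"],A@H[:3,:3]@d
def wplane(uv,z,o):
    p,d=wray(uv,o);return p+d*(z-p[2])/d[2]
E
python3 -c "
from h import *
print(plane('scene',(191.8,334.3),.082),plane('top',(467.5,247.7),.082))
to((.54,-.302,.20))"
```

```text
[ 0.54171782 -0.30237229  0.082     ] [ 0.53706386 -0.30230784  0.082     ]
t 0.1 tcp [0.2825 0.5849 0.2403] rot [-1.7990e+02  1.0000e-02  1.5423e+02] F [-0.6  0.3  0.1] w 0.0869 shift mm [-617.5 -686.6   41.5]
```

Request:
arm_command(
  series=[
    [[-40,-27,0],0],
    [[-80,-54,0],0],
    [[-120,-81,0],0],
    [[-160,-108,0],0],
    [[-200,-135,0],0],
  ],
  grip=1,
  grip_force=10,
)

```text
time_s: 0.6
tool_pos: [0.4046, 0.3748, 0.2409]
tool_rot: [-180.0, -0.0, 154.2]
force: [0.6, -0.3, -0.4]
grip_width: 0.0552
grasp_force: 0.0
```

Request:
arm_command(
  series=[
    [[-30,-40,0],0],
    [[-60,-80,0],0],
    [[-90,-120,0],0],
    [[-120,-160,0],0],
    [[-150,-200,0],0],
  ],
)

```text
time_s: 1.1
tool_pos: [0.452, 0.1294, 0.2411]
tool_rot: [180.0, -0.0, 154.2]
force: [1.4, 1.2, -0.1]
grip_width: 0.015
grasp_force: 0.0
```

Request:
arm_command(
  series=[
    [[-30,-40,0],0],
    [[-60,-80,0],0],
    [[-90,-120,0],0],
    [[-120,-160,0],0],
    [[-150,-190,0],0],
  ],
)

```text
time_s: 1.6
tool_pos: [0.504, -0.108, 0.2413]
tool_rot: [180.0, 0.0, 154.1]
force: [1.1, 1.0, 0.8]
grip_width: 0.0007
grasp_force: 0.0
```

```bash
python3 -c "
from h import *
to((.54,-.302,.20))"
```

```text
t 1.6 tcp [ 0.504  -0.108   0.2413] rot [1.7999e+02 1.0000e-02 1.5411e+02] F [1.1 1.  0.8] w 0.0007 shift mm [-117.1 -158.8   41.3]
```

Request:
arm_command(
  series=[
    [[-29,-40,10],0],
    [[-58,-80,20],0],
    [[-88,-120,31],0],
    [[-117,-161,41],0],
    [[-117,-161,41],0],
  ],
)

```text
time_s: 2.1
tool_pos: [0.537, -0.3081, 0.1979]
tool_rot: [-179.6, -0.1, 153.7]
force: [0.3, 0.2, 0.2]
grip_width: 0.0002
grasp_force: 0.0
```

Run:
```python
from h import *
o=env.get_obs();p,d=viewer.read_camera("wrist");cv2.imwrite("pics/w1.png",p)
to((.54,-.302,.16))
print([(v,u) for v in(440,400) for u in(320,) ], d.min(), d.max())
A=R.from_euler("xyz",o["tool_rot"],degrees=True).as_matrix();H=viewer.calibration("wrist")["hand_eye"];K=viewer.calibration("wrist")["K"]
for q in((.54,-.302,.082),(.517,-.375,.086)):
    c=np.linalg.inv(H)@np.r_[A.T@(np.array(q)-o["tool_pos"]),1];t=np.arctan2(np.hypot(c[0],c[1]),-c[2]);h=np.hypot(c[0],c[1])
    print("expect",K[0,2]+K[0,0]*t*c[0]/h,K[1,2]-K[1,1]*t*c[1]/h)
```

```text
t 2.15 tcp [ 0.5378 -0.3051  0.1984] rot [-1.7978e+02 -1.6000e-01  1.5383e+02] F [-0.5  0.6 -0.1] w 0.0006 shift mm [-0.7  3.8 38.4]
[(440, 320), (400, 320)] 0.0 1.2017119
expect 333.5119784661014 235.3762695671923
expect 231.46682336257737 251.91710686912577
```

View pics/w1.png

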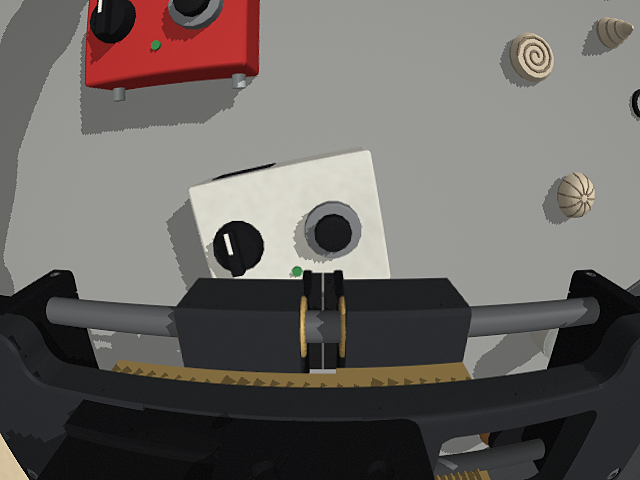

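The wrist view shows the white box with the button at (332,233) and the dial at (238,247). This fits the predicted (333,235) and (231,252). I'll come lower and remeasure.

Request:
arm_command(
  series=[
    [[0,0,20],0],
    [[0,0,40],0],
    [[0,0,60],0],
    [[0,0,70],0],
    [[0,0,70],0],
  ],
)

```text
time_s: 2.65
tool_pos: [0.5395, -0.2986, 0.129]
tool_rot: [180.0, -0.2, 154.3]
force: [0.1, 0.2, 0.2]
grip_width: 0.0002
grasp_force: 0.0
```

Run:
```python
from h import *
viewer.read_camera("top")
o=env.get_obs();p,d=viewer.read_camera("wrist");cv2.imwrite("pics/w2.png",p)
to((.54,-.302,.101))
g=p.max(2)<45
n,l,s,c=cv2.connectedComponentsWithStats(g.astype(np.uint8))
for i in range(1,n):
    if s[i,4]>300: print(s[i],c[i],wplane(c[i],.082,o).round(4), "r",s[i,2:4])
print(wplane((332,233),.082,dict(tool_pos=np.array([.5378,-.3051,.1984]),tool_rot=[-179.78,-.16,153.83])))
```

```text
t 2.75 tcp [ 0.5406 -0.3001  0.131 ] rot [1.7997e+02 5.0000e-02 1.5428e+02] F [0.2 0.1 0.7] w 0.0005 shift mm [-0.3 -2.  30. ]
[  30    0   50   28 1078] [52.59090909 11.25695733] [ 0.3171 -0.3808  0.082 ] r [50 28]
[  167   241   304    99 11745] [302.94831843 286.84521073] [ 0.5451 -0.3146  0.082 ] r [304  99]
[    0   270   640   210 66267] [306.0601506  408.88943215] [ 0.6284 -0.3549  0.082 ] r [640 210]
[293 343  29  30 522] [311.15708812 357.84482759] [ 0.5908 -0.3321  0.082 ] r [29 30]
[324 342  23  27 480] [333.17916667 356.175     ] [ 0.5955 -0.3193  0.082 ] r [23 27]
[ 0.5389293  -0.29893522  0.082     ]
```

View pics/w2.png

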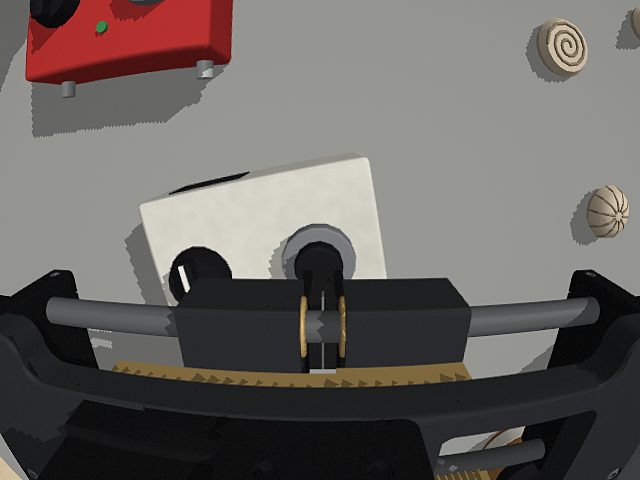

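The wrist view puts the fingertips over the button, about (318,262), with the housing ring around it. I'll press.

Request:
arm_command(
  series=[
    [[0,1,15],0],
    [[0,1,27],0],
    [[0,1,31],0],
    [[0,1,34],0],
    [[0,1,35],0],
  ],
)

```text
time_s: 3.25
tool_pos: [0.5401, -0.2991, 0.0952]
tool_rot: [179.9, -0.1, 154.2]
force: [-2.5, 4.3, 6.4]
grip_width: 0.0007
grasp_force: 3.3
```

Request:
arm_command(
  series=[
    [[0,0,0],0],
    [[0,0,0],0],
    [[0,0,0],0],
    [[0,0,0],0],
    [[0,0,0],0],
  ],
)

```text
time_s: 3.75
tool_pos: [0.5405, -0.2997, 0.0954]
tool_rot: [180.0, 0.0, 154.2]
force: [-1.6, 2.7, 3.9]
grip_width: 0.0008
grasp_force: 2.3
```

Request:
arm_command(
  series=[
    [[0,0,1],0],
    [[0,0,2],0],
    [[0,0,2],0],
    [[0,0,2],0],
    [[0,0,2],0],
  ],
)

```text
time_s: 4.25
tool_pos: [0.5406, -0.2997, 0.095]
tool_rot: [179.9, 0.0, 154.2]
force: [-5.1, 4.6, 14.8]
grip_width: 0.0001
grasp_force: 7.3
```

Fully down: the reading stops at z 0.095, as expected, with 15 N. I'll lift off and move to the shell.

Request:
arm_command(
  series=[
    [[0,0,-15],0],
    [[0,0,-40],0],
    [[0,0,-70],0],
    [[0,0,-100],0],
    [[0,0,-120],0],
  ],
)

```text
time_s: 4.75
tool_pos: [0.5412, -0.3012, 0.2157]
tool_rot: [-179.9, 0.2, 154.2]
force: [0.3, -0.6, -1.3]
grip_width: 0.0004
grasp_force: 0.0
```

```bash
python3 -c "
from h import *
to((.486,.069,.16))"
```

```text
t 4.75 tcp [ 0.5412 -0.3012  0.2157] rot [-179.94    0.23  154.18] F [ 0.3 -0.6 -1.3] w 0.0004 shift mm [211.1 309.3  54.5]
```

Request:
arm_command(
  series=[
    [[25,36,0],0],
    [[50,74,0],0],
    [[75,110,0],0],
    [[100,147,0],0],
    [[125,184,0],0],
  ],
)

```text
time_s: 5.25
tool_pos: [0.5079, -0.0788, 0.2135]
tool_rot: [180.0, 0.1, 154.2]
force: [0.9, 0.7, 0.5]
grip_width: 0.0003
grasp_force: 0.0
```

Request:
arm_command(
  series=[
    [[25,36,0],0],
    [[50,74,0],0],
    [[75,110,0],0],
    [[86,126,0],0],
    [[86,126,0],0],
  ],
)

```text
time_s: 5.75
tool_pos: [0.4851, 0.0745, 0.2132]
tool_rot: [179.9, 0.1, 154.6]
force: [-0.1, 0.5, -0.3]
grip_width: 0.0005
grasp_force: 0.0
```

Run:
```python
from h import *
viewer.read_camera("top");viewer.read_camera("top")
o=env.get_obs();p,d=viewer.read_camera("wrist");cv2.imwrite("pics/w3.png",p)
to((.486,.069,.09))
h=cv2.cvtColor(p,cv2.COLOR_BGR2HSV)
g=((h[...,1]>50)&(h[...,2]>90)&(h[...,0]<30)).astype(np.uint8);g=cv2.morphologyEx(g,cv2.MORPH_CLOSE,np.ones((9,9)))
n,l,s,c=cv2.connectedComponentsWithStats(g)
for i in range(1,n):
    if s[i,4]>300: print(s[i],c[i],wplane(c[i],.015,o).round(4))
```

```text
t 5.9 tcp [0.4858 0.0694 0.2133] rot [-1.7998e+02  7.0000e-02  1.5412e+02] F [ 0.4 -0.9  0.4] w 0.0006 shift mm [ -0.2  -0.3 123.3]
[ 313   72   43   82 1726] [334.27346466 112.79432213] [0.408  0.1192 0.015 ]
[ 306  191   38   37 1082] [324.36876155 208.85674677] [0.4848 0.0721 0.015 ]
[   0  194   35   98 2589] [ 13.37350328 243.31208961] [ 0.3455 -0.3007  0.015 ]
[ 192  234   46   44 1636] [214.58740831 256.65036675] [ 0.4802 -0.0481  0.015 ]
[514 243  22  24 402] [524.539801   254.95771144] [0.6231 0.2469 0.015 ]
[300 296   7  61 329] [302.67781155 326.34954407] [ 0.5883 -0.0032  0.015 ]
[ 111  360  361   27 5338] [306.04458599 375.01835894] [ 0.6481 -0.0297  0.015 ]
[437 469  53  11 402] [465.90298507 475.43283582] [0.9543 0.0903 0.015 ]
```

View pics/w3.png

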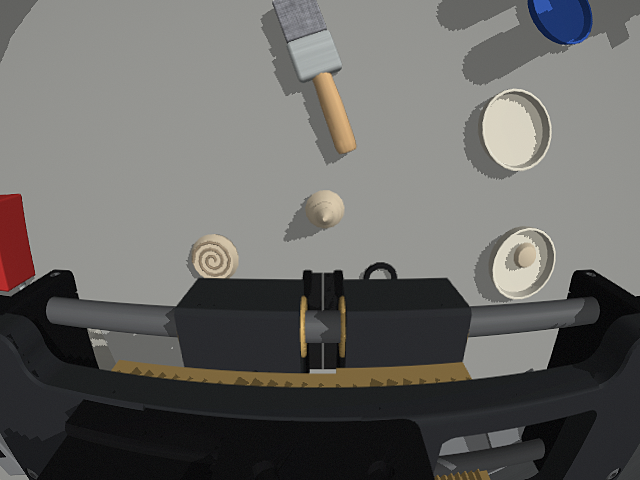

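The wrist view shows the shell at (324,209), which is world (0.485, 0.072), 3 mm from the TCP axis. The empty dish is at (516,130). I'll descend to 2.7 cm above the tip and hold.

Request:
arm_command(
  series=[
    [[0,2,35],0],
    [[0,2,70],0],
    [[0,2,100],0],
    [[0,2,115],0],
    [[0,2,121],0],
  ],
)

```text
time_s: 6.4
tool_pos: [0.4854, 0.0705, 0.0905]
tool_rot: [-179.8, -0.1, 154.0]
force: [-0.3, -0.1, 1.3]
grip_width: 0.0008
grasp_force: 0.0
```

Request:
arm_command(
  series=[
    [[0,0,0],0],
    [[0,0,0],0],
    [[0,0,0],0],
    [[0,0,0],0],
    [[0,0,0],0],
  ],
)

```text
time_s: 6.9
tool_pos: [0.4865, 0.0731, 0.0929]
tool_rot: [179.9, 0.0, 154.2]
force: [0.5, -0.1, 0.7]
grip_width: 0.0003
grasp_force: 0.0
```

Request:
arm_command(
  series=[
    [[0,0,0],0],
    [[0,0,0],0],
    [[0,0,0],0],
    [[0,0,0],0],
    [[0,0,0],0],
  ],
)

```text
time_s: 7.4
tool_pos: [0.4861, 0.073, 0.0922]
tool_rot: [180.0, -0.0, 154.2]
force: [0.2, -0.3, -0.9]
grip_width: 0.0006
grasp_force: 0.0
```

Request:
arm_command(
  series=[
    [[0,0,0],0],
    [[0,0,0],0],
    [[0,0,0],0],
    [[0,0,0],0],
    [[0,0,0],0],
  ],
)

```text
time_s: 7.9
tool_pos: [0.4861, 0.073, 0.0923]
tool_rot: [180.0, 0.0, 154.2]
force: [0.6, -0.4, -0.5]
grip_width: 0.0002
grasp_force: 0.0
```

Request:
arm_command(
  series=[
    [[0,0,0],0],
    [[0,0,0],0],
    [[0,0,0],0],
    [[0,0,0],0],
    [[0,0,0],0],
  ],
)

```text
time_s: 8.4
tool_pos: [0.4861, 0.073, 0.0923]
tool_rot: [180.0, 0.0, 154.2]
force: [0.2, 0.9, 0.0]
grip_width: 0.0005
grasp_force: 0.0
```

Request:
arm_command(
  series=[
    [[0,0,0],0],
    [[0,0,0],0],
    [[0,0,0],0],
    [[0,0,0],0],
    [[0,0,0],0],
  ],
)

```text
time_s: 8.9
tool_pos: [0.4861, 0.0729, 0.0923]
tool_rot: [180.0, 0.0, 154.2]
force: [-0.2, 0.0, 0.1]
grip_width: 0.0005
grasp_force: 0.0
```

Request:
arm_command(
  series=[
    [[0,0,-15],0],
    [[0,0,-45],0],
    [[0,0,-80],0],
    [[0,0,-110],0],
    [[0,0,-120],0],
  ],
)

```text
time_s: 9.4
tool_pos: [0.4878, 0.0732, 0.2156]
tool_rot: [179.8, 0.2, 154.2]
force: [-0.0, -0.2, -0.7]
grip_width: 0.0006
grasp_force: 0.0
```

Run:
```python
from h import *
viewer.read_camera("top")
o=env.get_obs();p,d=viewer.read_camera("wrist")
h=cv2.cvtColor(p,cv2.COLOR_BGR2HSV)
g=((h[...,2]>185)).astype(np.uint8);g=cv2.morphologyEx(g,cv2.MORPH_CLOSE,np.ones((7,7)))
n,l,s,c=cv2.connectedComponentsWithStats(g)
for i in range(1,n):
    if s[i,4]>1000: print(s[i],c[i],wplane(c[i],.01,o).round(4))
to((.493,.281,.16))
```

```text
[ 477   87   70   82 3336] [505.72931655 130.89568345] [0.4943 0.2763 0.01  ]
[ 488  226   63   72 2416] [514.78518212 264.54014901] [0.6361 0.2394 0.01  ]
[ 191  233   43   45 1406] [211.6514936  256.07254623] [ 0.4825 -0.05    0.01  ]
t 9.5 tcp [0.487  0.0732 0.2135] rot [1.7986e+02 1.2000e-01 1.5423e+02] F [-0.7 -0.5 -0.1] w 0.0001 shift mm [ 85.  189.7  53.8]
```

Held 2.5 s over the shell. The dish centre agrees across the three views at about (0.493, 0.280).

Request:
arm_command(
  series=[
    [[19,42,0],0],
    [[38,84,0],0],
    [[57,126,0],0],
    [[76,168,0],0],
    [[85,190,0],0],
  ],
)

```text
time_s: 10.0
tool_pos: [0.4898, 0.2854, 0.2095]
tool_rot: [-179.9, -0.2, 154.5]
force: [0.7, -0.2, 1.0]
grip_width: 0.0003
grasp_force: 0.0
```

Request:
arm_command(
  series=[
    [[0,0,20],0],
    [[0,0,60],0],
    [[0,0,100],0],
    [[0,0,135],0],
    [[0,0,149],0],
  ],
)

```text
time_s: 10.5
tool_pos: [0.4885, 0.2787, 0.0576]
tool_rot: [-179.5, -0.3, 154.2]
force: [-0.7, 0.2, -0.5]
grip_width: 0.0003
grasp_force: 0.0
```

Request:
arm_command(
  series=[
    [[0,0,0],0],
    [[0,0,0],0],
    [[0,0,0],0],
    [[0,0,0],0],
    [[0,0,0],0],
  ],
)

```text
time_s: 11.0
tool_pos: [0.4929, 0.2815, 0.0646]
tool_rot: [179.9, 0.1, 154.2]
force: [1.1, -0.7, -1.1]
grip_width: 0.0008
grasp_force: 0.0
```

Request:
arm_command(
  series=[
    [[0,0,0],0],
    [[0,0,0],0],
    [[0,0,0],0],
    [[0,0,0],0],
    [[0,0,0],0],
  ],
)

```text
time_s: 11.5
tool_pos: [0.4921, 0.281, 0.0632]
tool_rot: [-180.0, -0.0, 154.2]
force: [-0.1, -0.6, -0.0]
grip_width: 0.0002
grasp_force: 0.0
```

Request:
arm_command(
  series=[
    [[0,0,0],0],
    [[0,0,0],0],
    [[0,0,0],0],
    [[0,0,0],0],
    [[0,0,0],0],
  ],
)

```text
time_s: 12.0
tool_pos: [0.4922, 0.281, 0.0633]
tool_rot: [180.0, 0.0, 154.2]
force: [0.2, 0.4, 0.5]
grip_width: 0.0003
grasp_force: 0.0
```

Request:
arm_command(
  series=[
    [[0,0,0],0],
    [[0,0,0],0],
    [[0,0,0],0],
    [[0,0,0],0],
    [[0,0,0],0],
  ],
)

```text
time_s: 12.5
tool_pos: [0.4922, 0.281, 0.0633]
tool_rot: [180.0, 0.0, 154.2]
force: [-0.1, -0.4, -0.4]
grip_width: 0.0005
grasp_force: 0.0
```

Request:
arm_command(
  series=[
    [[0,0,0],0],
    [[0,0,0],0],
    [[0,0,0],0],
    [[0,0,0],0],
    [[0,0,0],0],
  ],
)

```text
time_s: 13.0
tool_pos: [0.4922, 0.281, 0.0633]
tool_rot: [180.0, 0.0, 154.2]
force: [-0.2, 0.1, 0.6]
grip_width: 0.0008
grasp_force: 0.0
```

Request:
arm_command(
  series=[
    [[0,0,-15],0],
    [[0,0,-50],0],
    [[0,0,-90],0],
    [[0,0,-130],0],
    [[0,0,-150],0],
  ],
)

```text
time_s: 13.5
tool_pos: [0.4938, 0.2817, 0.2188]
tool_rot: [179.6, 0.2, 154.2]
force: [0.4, 0.4, -0.0]
grip_width: 0.0005
grasp_force: 0.0
```

```bash
python3 -c "
from h import *
viewer.read_camera('top')
to((.5405,-.300,.213))"
```

```text
t 13.55 tcp [0.4947 0.2824 0.2211] rot [179.46   0.28 154.21] F [1. 1. 2.] w 0.0004 shift mm [-294.5 -504.5    4.8]
```

Request:
arm_command(
  series=[
    [[-25,-42,0],0],
    [[-49,-83,0],0],
    [[-74,-125,0],0],
    [[-98,-166,0],0],
    [[-123,-208,0],0],
  ],
)

```text
time_s: 14.05
tool_pos: [0.5123, 0.0384, 0.2141]
tool_rot: [179.9, 0.0, 154.2]
force: [1.4, -0.7, 0.4]
grip_width: 0.001
grasp_force: 0.0
```

Request:
arm_command(
  series=[
    [[-25,-42,0],0],
    [[-49,-83,0],0],
    [[-74,-125,0],0],
    [[-98,-166,0],0],
    [[-123,-208,0],0],
  ],
)

```text
time_s: 14.55
tool_pos: [0.5328, -0.2022, 0.2142]
tool_rot: [179.9, 0.1, 154.3]
force: [0.3, 0.4, -0.4]
grip_width: 0.0006
grasp_force: 0.0
```

Request:
arm_command(
  series=[
    [[-25,-42,0],0],
    [[-50,-86,0],0],
    [[-50,-86,20],0],
    [[-50,-86,50],0],
    [[-50,-86,80],0],
  ],
)

```text
time_s: 15.05
tool_pos: [0.5407, -0.3005, 0.1332]
tool_rot: [180.0, 0.1, 154.2]
force: [0.8, 0.0, 0.1]
grip_width: 0.0007
grasp_force: 0.0
```

Request:
arm_command(
  series=[
    [[0,0,0],0],
    [[0,0,0],0],
    [[0,0,0],0],
    [[0,0,0],0],
    [[0,0,0],0],
  ],
)

```text
time_s: 15.55
tool_pos: [0.5412, -0.3, 0.1347]
tool_rot: [180.0, 0.1, 154.2]
force: [-0.6, -1.0, -0.0]
grip_width: 0.0003
grasp_force: 0.0
```

```bash
python3 -c "
from h import *
to((.5405,-.300,.094))"
```

```text
t 15.55 tcp [ 0.5412 -0.3     0.1347] rot [1.7997e+02 1.3000e-01 1.5424e+02] F [-0.6 -1.  -0. ] w 0.0003 shift mm [ 0.7 -0.3 40.7]
```

Request:
arm_command(
  series=[
    [[0,0,18],0],
    [[0,0,30],0],
    [[0,0,35],0],
    [[0,0,38],0],
    [[0,0,40],0],
  ],
)

```text
time_s: 16.05
tool_pos: [0.5403, -0.2994, 0.0949]
tool_rot: [179.9, -0.1, 154.2]
force: [-7.3, 5.2, 20.9]
grip_width: 0.0002
grasp_force: 9.9
```

Request:
arm_command(
  series=[
    [[0,0,1],0],
    [[0,0,1],0],
    [[0,0,1],0],
    [[0,0,1],0],
    [[0,0,1],0],
  ],
)

```text
time_s: 16.55
tool_pos: [0.5403, -0.2994, 0.095]
tool_rot: [179.9, -0.1, 154.2]
force: [-6.7, 4.5, 15.6]
grip_width: 0.0003
grasp_force: 8.1
```

Fully pressed again. I'll lift off and check.

Request:
arm_command(
  series=[
    [[0,0,-15],0],
    [[0,0,-40],0],
    [[0,0,-75],0],
    [[0,0,-100],0],
    [[0,0,-115],0],
  ],
)

```text
time_s: 17.05
tool_pos: [0.5413, -0.3007, 0.2102]
tool_rot: [180.0, 0.2, 154.2]
force: [-0.5, -0.2, -0.0]
grip_width: 0.0005
grasp_force: 0.0
```

Request:
arm_command(
  series=[
    [[0,0,0],0],
    [[0,0,0],0],
    [[0,0,0],0],
    [[0,0,0],0],
    [[0,0,0],0],
  ],
)

```text
time_s: 17.55
tool_pos: [0.5401, -0.2995, 0.2062]
tool_rot: [-180.0, -0.1, 154.2]
force: [0.1, -0.5, -0.6]
grip_width: 0.0004
grasp_force: 0.0
```

Run:
```python
from h import *
p,_=viewer.read_camera("top")
a=cv2.imread("pics/top0.png")
for k,(x,y) in dict(shell=(295,272),dish=(202,266),peb=(222,206),urch=(352,209),amm=(349,274),ring=(288,232),brush=(270,325),jar=(384,147)).items():
    t=a[y-20:y+20,x-20:x+20];r=cv2.matchTemplate(p[y-30:y+30,x-30:x+30],t,cv2.TM_CCOEFF_NORMED);_,m,_,q=cv2.minMaxLoc(r);print(k,round(m,2),q[0]-10,q[1]-10)
to((.54,-.3,.2))
print(env.sign_off())
```

```text
shell 0.93 0 0
dish 1.0 0 0
peb 1.0 0 0
urch 1.0 0 0
amm 0.32 0 0
ring 1.0 0 0
brush 0.54 0 -1
jar 1.0 0 0
t 17.6 tcp [ 0.5402 -0.2996  0.2065] rot [-1.7999e+02 -7.0000e-02  1.5423e+02] F [0.4 0.4 0.1] w 0.0004 shift mm [-0.  -0.4  6.5]
the job is handed in; nothing more can be done
None
```

I pressed the button, pointed at the shell and then the empty dish for over two seconds each, pressed again to stop and released it, then handed the job in at 17.6 s; a final top-view check showed nothing moved, though the ammonite and brush matched only weakly, and sign-off returned no verdict.

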